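Push the black parts bin home into the shelf corner and flip its latch shut

ROBOT

A 7-joint arm with a two-finger parallel gripper is mounted at the origin on the work surface. World frame = base frame: x ahead of the robot, y to its left, z up, the work surface at z = 0. Lengths are in m, angles in rad, forces in N, time in s.
With the tool pointing down it reaches from about 0.4 to 0.85 m from the base axis. Payload 10.4 kg.
Tool frame: the origin (TCP) lies between the finger pads; the fingertips stand 11 mm ahead of it and the grasp point (between the pads) lies 8 mm behind it; x points along the fingers, y is the direction in which the jaws open and shut, and the axes are right-handed (so a half turn about x gives the same grasp; the last joint's range is limited). The gripper opens to 87 mm and grips with 3 to 60 N. Pads are 19 mm wide; open, the fingers measure 117 mm over their backs; the gripper's body (75 mm by 190 mm) begins 51 mm behind the grasp point.
Start: joints at [-1.354, 0.332, -0.065, 1.46, 0.022, 1.35, -0.088], TCP at [0.148, 0.607, 0.234] pointing down, gripper open.
Joint ranges: [-2.6, 2.6], [-0.5, 2.12], [-1.47, 1.34], [0.16, 2.42], [-1.27, 4.41], [0.06, 2.06], [-2.6, 2.6]. Speed limits (rad/s): [2.22, 2.22, 2.79, 2.79, 3.14, 3.14, 3.14].

INTERFACE

Orientations are given as a unit quaternion [x, y, z, w].
In Python, from bench import r, cams, ticket gives the robot as it stands. The module is installed in compiled form; this text tells all that it offers.
- The arm moves only by the tool drive_tool, never from a script. Its argument "moves" is text: rows parted by semicolons, each of 5 numbers parted by spaces: the shift along the world's x, y, z in m, then the turn about the world's z in degrees, then the closure, from 0 (fully open) to 1 (shut). In form: x y z twist grip; .... A call has 1 to 20 rows; each row shifts and turns the commanded pose from where the row before left it; what a row does not reach is not made up. A row lasts 1/8 s, in which the tool goes at most 62.5 mm and 10.7 degrees, less where a joint would pass 70% of its speed; a pose out of reach is approached as far as the arm can. A call is refused whole if a number of a shift passes 0.0625 or a number of a turn 10.7, either way. A call with a gripper value outside its range is refused whole. The fingers move at their own pace and stop on an object; "newtons" is the grip in N (left out, the last holds). Time passes only in rows, so rows that do not move let the fingers close. It gives the time, the measured TCP pose, the force and the opening at its end, in the units of the state.
- r.read_state(): the state, without advancing time (a new reading comes with each control period).
- cams.camera(name): name is "scene" or "top"; returns a dict with "color" (420x560x3 uint8, red, green, blue), "fx", "fy", "cx", "cy" (pixels), "extrinsics" (4x4, takes a point from camera to world coordinates). Camera axes: x right, y down, z forward; pixel columns grow to the right and rows downward; lengths in m; the calibration is good to about 2 mm. A picture is of the moment at which its call begins. There is no depth.
- ticket.close_job(): hands the job in, once; it reports no verdict.
The state is a dict: "time": time; "joint_positions": joint angles; "joint_vel": joint speeds; "joint_torque": joint torques, N m; "ee_pos": TCP position; "eef_rot": TCP orientation; "ft_force": force on the tool from outside, world axes, zero at the start; "torque": the same for the moment, N m; "width": finger opening in m.
Only numpy, scipy, OpenCV 4.12 (cv2) and the standard library are available. Lean on these libraries where they do the work, as an engineer would, in place of code of your own. Each camera call takes 0.05 s, during which the arm holds its last target.

TASK

Put the black bin away on the wire mesh shelf without lifting it or tipping it: push it along the deck, back against the rear rail and over against the left end panel, so that it sits square and snug in that corner, and press the lever of its lid latch down flat. Either can be done first. Leave everything else standing or lying where it is, and take the hand away at the end.

Things in the scene. Friction and masses are not known exactly. Their poses are not given: they have to be found in the camera images.
- shelf: fixed bench-top shelf of grey steel wire mesh, 280 mm deep (x) by 470 mm wide (y), no front lip. Origin: centre of its footprint on the bench; +x points away from the robot to the rear rail, +y to the left end panel (left seen from the robot). Flat deck 60 mm above the origin. The bin fully home in the rear left corner has its origin at x +50, y +160, z +60 mm here, axes parallel.
- rear_rail (a point): foot of the rear rail's inner face, at its middle, on the deck: x +125, y 0, z +60 mm in the shelf's frame. The rail is a plain steel strip along the shelf's y, standing 37 mm above the deck.
- left_panel (a point): foot of the left end panel's inner face, at its middle, on the deck: x 0, y +220, z +60 mm in the shelf's frame. The panel is a wire frame along the shelf's x, standing 50 mm above the deck. A like panel stands at the right end (y -220).
- bin: loose black plastic bin, lid closed, 0.55 to 1.05 kg, 150 mm long (x), 120 mm wide (y), plain upright walls, lid top 74 mm up. Origin: centre of the underside; +x to its rear, +y to its left; its front (-x) faces the robot. Mid-front a latch keeper and wire loop, 26 mm wide, stand out 8 mm, 31 to 77 mm up; the rest of the front is flat. Slides on the deck at some 3 to 8 N.
- latch (a joint): angle in rad of the steel flip lever of the lid latch: 0 = pressed down flat, lying along the lid and pointing to the bin's rear; positive = standing up, up to 1.4. Stiff hinge (about 0.04 N m, one newton or so at the tip): it stays where it is left and has no spring.
- latch_pivot (a point): middle of the latch lever's hinge line (along the bin's y), at x -40, y 0, z +82 mm in the bin's frame. The lever is a steel strip 60 mm long from here, 26 mm wide, 3 mm thick; pressed flat its top is about 84 mm above the bin's underside. Two ears of the latch base, 22 mm long, stand beside the hinge out to y +-18 mm and up to z 86 mm.
- latch_tip (a point): point on the lever 55 mm from the hinge line, near its free end. When the lever is up the tip leans to the bin's rear; it is pushed towards the rear and down to shut.
- socket: bystander: chrome spark plug socket standing on the deck in the front left of the shelf, 23 mm across, 66 mm tall. Origin: centre of its underside.
- coupler: bystander: white PVC pipe coupler standing on the deck in the front right of the shelf, 42 mm across, 52 mm tall. Origin: centre of its underside.
- dowel_center (a point): bystander: wooden dowel lying on the deck on the right of the shelf, roughly along the shelf's x, 16 mm thick, 140 mm long. This point is its middle.
- scraper: bystander: blue plastic putty scraper lying on the bench to the right, in front of the tray, 175 mm long, blade 70 mm wide, up to 18 mm thick. Origin: on the bench near its middle; +x to the blade.
- jar: bystander: glass screw-top jar on the bench left of the shelf, 68 mm across, 95 mm tall. Origin: centre of its underside.
- tape: bystander: grey roll of tape lying flat on the bench to the left, in front of the jar, 104 mm across, 48 mm high. Origin: centre of its underside.
- tray: bystander: open grey plastic tray of nuts and pins on the bench right of the shelf, 150 by 190 mm, 50 mm high. Origin: centre of its underside.
Not all that is in view belongs to the job. Leave any brown look-alike of the bin alone.

How it is judged:
At the end, for the whole second after the job is handed in: The bin rests flat on the deck within 6 mm of touching both the rear rail and the left end panel and within 3 degrees of square to them, at rest, and its latch lever is within 7 degrees of flat (x of bin in the frame of shelf between 0.044 and 0.06 m and y of bin in the frame of shelf between 0.154 and 0.17 m and z of bin in the frame of shelf below 0.064 m and angle between the x axis of bin and the x axis of shelf, either way round below 0.05 rad and angle between bin's own z axis and vertical below 0.05 rad and value of joint latch below 0.12 rad and linear speed of bin below 0.02 m/s).
It fails at once if the bin is lifted off the deck or tipped (more than 12 mm or 12 degrees) (z of bin in the frame of shelf above 0.072 m or angle between bin's own z axis and vertical above 0.21 rad).
It fails at once if the bin leaves the shelf (z of bin in the frame of shelf below 0.045 m).
It fails at once if a bystander is moved more than 15 mm, or lifted, or knocked over (distance of any of socket, coupler, dowel_center, scraper, jar, tape, tray from where it was at the start of the episode above 0.015 m or angle between any of socket, coupler, jar's own z axis and vertical above 0.5 rad).
It also fails if it takes over 67 s, if anything falls off the work surface, if the arm or the gripper's body presses on something with over 40 N, if the wrist force passes 120 N, or if a joint passes its speed limit or range.

## Working session

There is one attempt and no reset: what is moved stays moved. The work goes in short steps, Python scripts to look and compute and a tool call to move; the robot and the scene stay as the last step left them, time stands still between calls to the robot, and variables do not carry over. Pictures are saved under pics/ and viewed, and the job is handed in when it is done.

Besides the shell and the picture viewer there is one more tool, called after "Request:" as name(argument=value, ...) on one line, values as JSON. drive_tool: Moves the arm, as the interface text tells. Its arguments: {"type":"object","properties":{"moves":{"type":"string"},"newtons":{"type":"number"}},"required":["moves"]}

```bash
mkdir -p pics; python3 - <<'E'
from bench import r,cams
import cv2,numpy as np
s=r.read_state();print({k:np.round(v,3).tolist() for k,v in s.items()})
for n in("scene","top"):
    c=cams.camera(n);cv2.imwrite(f"pics/{n}0.png",c["color"][:,:,::-1]);print(n,c["fx"],c["fy"],c["cx"],c["cy"],np.round(c["extrinsics"],4).tolist())
E
```

```text
{'time': 0.0, 'joint_positions': [-1.354, 0.333, -0.065, 1.461, 0.022, 1.35, -0.088], 'joint_vel': [-0.001, -0.001, -0.001, -0.0, 0.0, -0.0, -0.002], 'joint_torque': [0.0, -62.326, 0.025, -38.989, -0.061, 0.04, 0.0], 'ee_pos': [0.148, 0.607, 0.233], 'eef_rot': [0.084, 0.702, -0.085, 0.702], 'ft_force': [0.032, -0.246, -0.177], 'torque': [0.036, -0.023, 0.003], 'width': 0.087}
scene 507.9385642966548 507.9385642966548 280.7654816284771 209.5148984839662 [[0.0593, 0.7938, -0.6052, 1.2672], [0.9982, -0.0431, 0.0412, -0.0777], [0.0066, -0.6066, -0.795, 1.1498], [0.0, 0.0, 0.0, 1.0]]
top 437.10787644722717 437.10787644722717 274.2315132289539 202.99689009856948 [[0.011, -0.9918, 0.1271, 0.3697], [-0.9999, -0.0112, -0.0007, -0.0285], [0.0021, -0.1271, -0.9919, 1.2334], [0.0, 0.0, 0.0, 1.0]]
```

View pics/scene0.png

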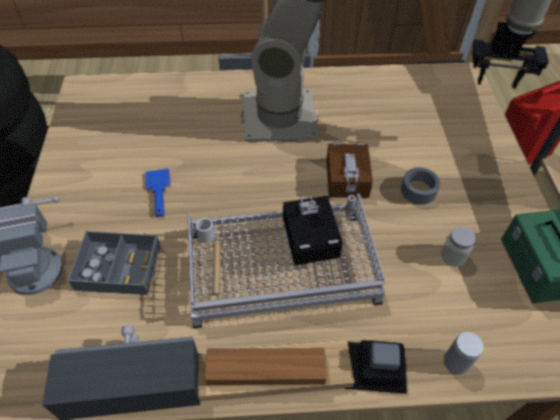

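View pics/top0.png

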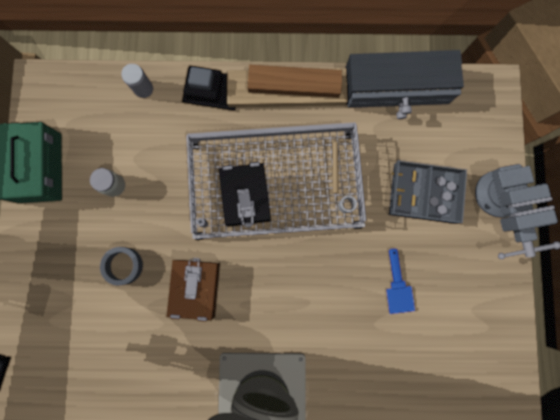

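The black bin is at top (245,193) and scene (312,230). Its brown look-alike is at top (193,290) and scene (350,170), and lies on the bench. The dark boxes at top (205,87) and (405,78) stand off the shelf. The black one on the mesh deck is the target, and I'll check it in crops.

```bash
cat > h.py <<'E'
from bench import r,cams
import cv2,numpy as np
def crop(n,x0,y0,x1,y1,k,out):
    c=cams.camera(n);im=c["color"][y0:y1,x0:x1,::-1]
    im=cv2.resize(im,None,fx=k,fy=k,interpolation=cv2.INTER_CUBIC);cv2.imwrite("pics/"+out,im)
def ray(c,u,v,z):
    E=np.array(c["extrinsics"]);d=E[:3,:3]@np.array([(u-c["cx"])/c["fx"],(v-c["cy"])/c["fy"],1.])
    o=E[:3,3];return o+d*(z-o[2])/d[2]
def proj(c,p):
    E=np.array(c["extrinsics"]);q=E[:3,:3].T@(np.asarray(p,float)-E[:3,3]);return np.array([c["cx"]+c["fx"]*q[0]/q[2],c["cy"]+c["fy"]*q[1]/q[2]])
E
python3 - <<'E'
from h import *
crop("top",180,120,380,245,4,"ct0.png")
crop("scene",180,180,390,325,3.8,"cs0.png")
E
```

```text
(no output)
```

View pics/ct0.png

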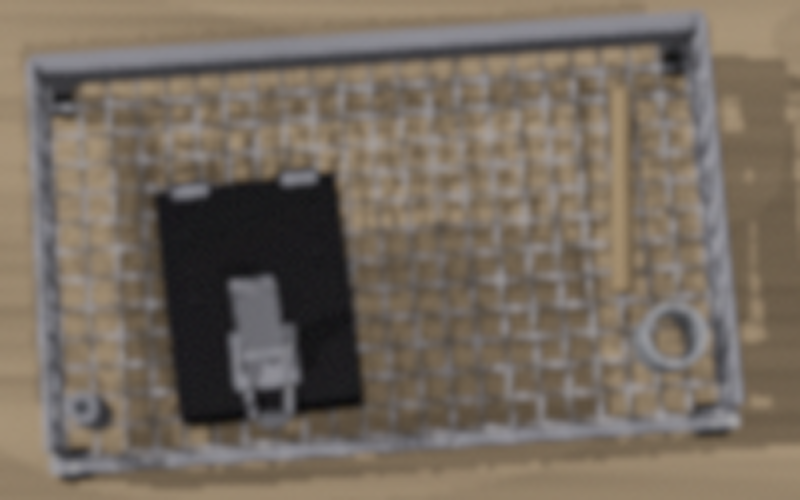

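View pics/cs0.png

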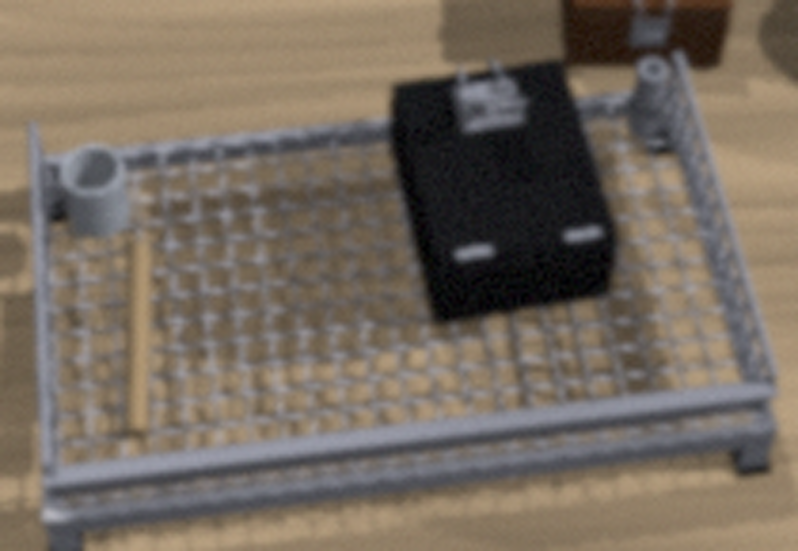

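```bash
cat > fit.py <<'E'
from h import *
from scipy.optimize import least_squares
def T(p,q):
    c,s=np.cos(p[2]),np.sin(p[2]);q=np.atleast_2d(q);return np.c_[p[0]+c*q[:,0]-s*q[:,1],p[1]+s*q[:,0]+c*q[:,1],q[:,2]]
def fit(p0,obs):  # obs: list of (cam,u,v,localpt)
    f=lambda p:np.concatenate([proj(c,T(p,l)[0])-[u,v] for c,u,v,l in obs])
    s=least_squares(f,p0);return s.x,s.fun.reshape(-1,2)
E
python3 - <<'E'
from fit import *
t=cams.camera("top");s=cams.camera("scene")
ct=lambda u,v:(t,u/4+180-.375,v/4+120-.375)
cs=lambda u,v:(s,u/3.8+180-.37,v/3.8+180-.37)
H=.134
ob=[(*ct(158,193),(.075,.06,H)),(*ct(332,173),(.075,-.06,H)),(*ct(361,402),(-.075,-.06,H)),(*ct(184,422),(-.075,.06,H)),
(*cs(393,88),(-.075,-.06,H)),(*cs(562,65),(-.075,.06,H)),(*cs(440,318),(.075,-.06,.06)),(*cs(607,292),(.075,.06,.06))]
b,e=fit([.6,0,0],ob);print("bin",b,np.degrees(b[2]),e.round(1).tolist())
for z in(.06,.097,.110):
  print(z,[ray(*ct(*q),z)[:2].round(3).tolist() for q in((30,62),(703,15),(740,425),(55,475))],[ray(*cs(*q),z)[:2].round(3).tolist() for q in((770,385),(50,475),(32,125),(680,55))])
E
```

```text
bin [0.53326859 0.04886941 0.13776673] 7.893452266216985 [[-2.2, 0.1], [0.7, -0.7], [0.8, -0.1], [-2.2, 0.9], [-1.3, -1.7], [-0.1, -2.6], [-2.0, 2.7], [0.6, 1.7]]
0.06 [[0.706, 0.213], [0.745, -0.252], [0.461, -0.273], [0.422, 0.186]] [[0.67, 0.213], [0.708, -0.245], [0.434, -0.27], [0.396, 0.197]]
0.097 [[0.696, 0.206], [0.733, -0.245], [0.458, -0.265], [0.421, 0.179]] [[0.69, 0.203], [0.727, -0.239], [0.462, -0.264], [0.425, 0.188]]
0.11 [[0.692, 0.203], [0.729, -0.242], [0.457, -0.263], [0.42, 0.177]] [[0.697, 0.2], [0.734, -0.237], [0.472, -0.261], [0.436, 0.184]]
```

```bash
cat > ov.py <<'E'
from fit import *
def box(x0,x1,y0,y1,z0,z1):
    P=[(x,y,z) for x in(x0,x1) for y in(y0,y1) for z in(z0,z1)]
    return [(P[i],P[j]) for i in range(8) for j in range(i+1,8) if bin(i^j).count("1")==1]
def overlay(b,s,tag,k=4,boxes=((180,120,380,245),(180,180,390,325))):
    for n,(x0,y0,x1,y1) in zip(("top","scene"),boxes):
        c=cams.camera(n);im=cv2.resize(c["color"][y0:y1,x0:x1,::-1],None,fx=k*.95,fy=k*.95,interpolation=cv2.INTER_CUBIC);kk=k*.95
        def L(p,segs,col):
            for a,q in segs:
                A,B=[(proj(c,T(p,w)[0])+.5-[x0,y0])*kk for w in(a,q)]
                cv2.line(im,tuple(int(v*16) for v in A),tuple(int(v*16) for v in B),col,1,cv2.LINE_AA,4)
        if b is not None: L(b,box(-.075,.075,-.06,.06,.06,.134),(0,255,255))
        L(s,[((.125,-.22,.06),(.125,.22,.06)),((.125,-.22,.097),(.125,.22,.097))],(0,0,255))
        L(s,[((-.14,y,z),(.14,y,z)) for y in(.22,-.22) for z in (.06,.11)],(255,0,0))
        L(s,[((-.14,-.235,.06),(-.14,.235,.06)),((.14,-.235,.06),(.14,.235,.06)),((-.14,.235,.06),(.14,.235,.06)),((-.14,-.235,.06),(.14,-.235,.06))],(0,255,0))
        cv2.imwrite(f"pics/{tag}_{n}.png",im)
E
python3 -c "
from ov import *
overlay([.5333,.0489,.1378],[.577,-.031,.083],'o1')"
```

```text
(no output)
```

View pics/o1_top.png

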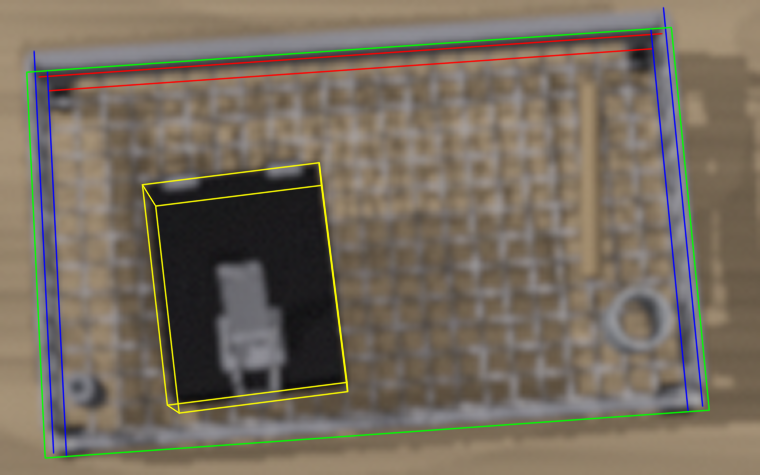

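View pics/o1_scene.png

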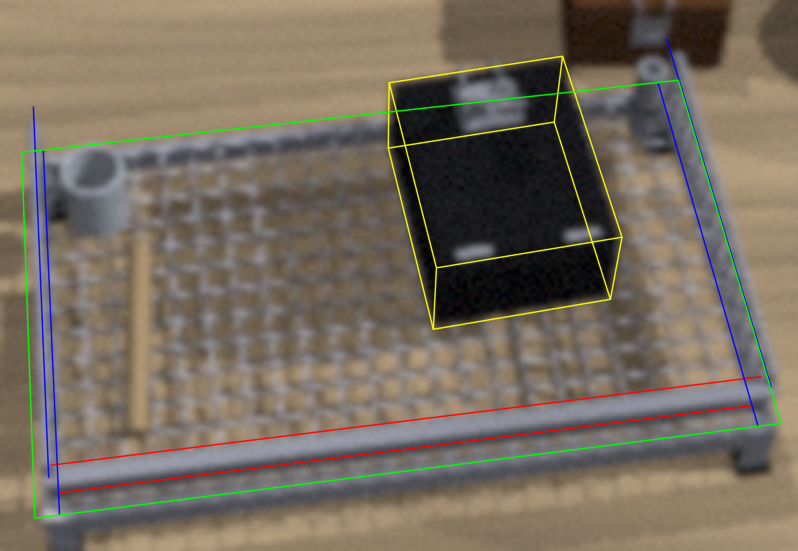

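```bash
python3 - <<'E'
from fit import *
from scipy.spatial.transform import Rotation as R
print(R.from_quat(r.read_state()["eef_rot"]).as_matrix().round(3))
crop("top",180,125,250,245,5,"l1.png")
crop("top",225,155,265,180,5,"x.png")
crop("top",205,155,285,230,8,"lt.png")
crop("scene",265,185,390,300,6,"ls.png")
E
```

```text
[[ 0.     0.238  0.971]
 [-0.     0.971 -0.238]
 [-1.    -0.     0.   ]]
```

View pics/lt.png

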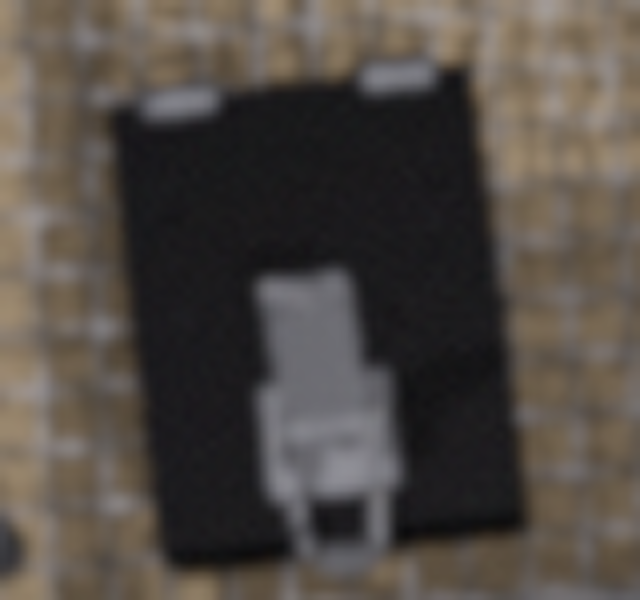

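View pics/ls.png

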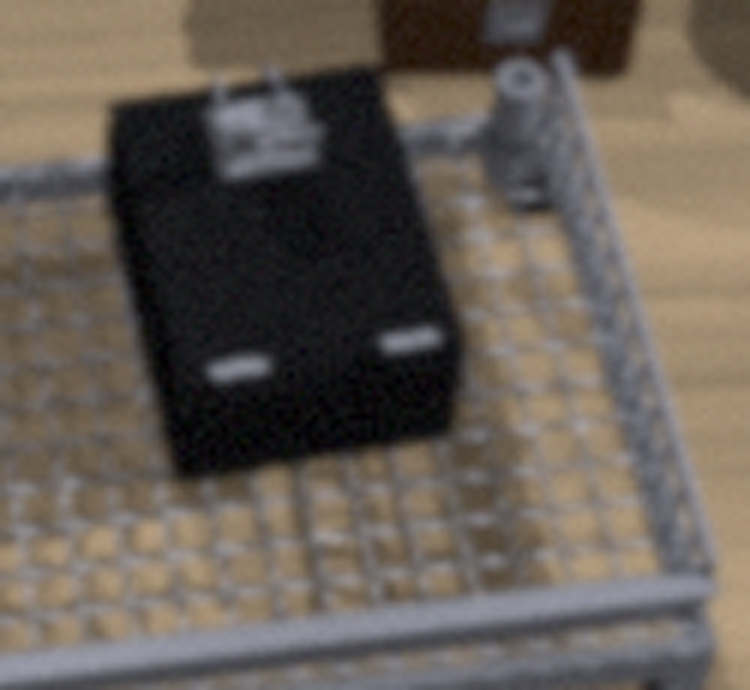

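View pics/l1.png

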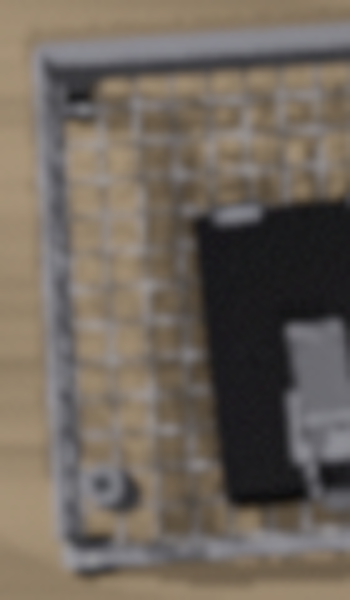

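```bash
python3 - <<'E'
from fit import *
t=cams.camera("top");s=cams.camera("scene")
ct=lambda u,v:(t,u/8+205-.44,v/8+155-.44)
cs=lambda u,v:(s,u/6+265-.42,v/6+185-.42)
H=.134;w=.057;l=.073
ob=[(*ct(113,108),(l,w,H)),(*ct(467,68),(l,-w,H)),(*ct(524,525),(-l,-w,H)),(*ct(170,562),(-l,w,H)),
(*cs(112,105),(-l,-w,H)),(*cs(382,70),(-l,w,H)),(*cs(180,475),(l,-w,.06)),(*cs(450,435),(l,w,.06))]
for o in(ob,ob[:4]):
  b,e=fit([.6,0,0],o);print("bin",b,np.degrees(b[2]),e.round(1).tolist())
b,_=fit([.6,0,0],ob)
for th in(0,.4,.6,.8,.9,1,1.1,1.2):
  p=T(b,[(-.04+.06*np.cos(th),0,.142+.06*np.sin(th))])[0]
  a=(proj(t,p)-[205-.44,155-.44])*8;c=(proj(s,p)-[265-.42,185-.42])*6
  print(th,p.round(3),a.round(),c.round())
# shelf corner: candidates in l1 (5x, off 180,125) & ls
c1=lambda u,v:(t,u/5+180-.4,v/5+125-.4)
print("panel top outer via top z.11",[ray(*c1(*q),.11).round(3) for q in((38,50),(65,560))])
print("rail foot via top z.06",[ray(*c1(*q),.06).round(3) for q in((75,75),(345,48))])
print("panel top scene z.11",[ray(*cs(*q),.11).round(3) for q in((565,50),(713,570))])
print("rail top near edge far edge scene z.097",[ray(*cs(*q),.097).round(3) for q in((20,655),(690,580),(20,680),(690,602))])
print("socket top",ray(*c1(108,485),.126).round(3),ray(*cs(522,78),.126).round(3))
E
```

```text
bin [0.53333855 0.04885214 0.13136971] 7.5269300919304065 [[-0.4, 0.4], [-0.4, 0.2], [-0.8, -0.7], [-1.5, 0.1], [-0.0, -0.6], [-1.6, -1.2], [-0.4, 1.3], [-1.1, 0.8]]
bin [0.53335228 0.04689316 0.13459444] 7.71169341364315 [[0.3, 0.5], [0.2, 0.1], [0.1, -0.7], [-0.6, 0.2]]
0 [0.553 0.051 0.142] [304. 248.] [294. 245.]
0.4 [0.548 0.051 0.165] [300. 250.] [294. 202.]
0.6 [0.543 0.05  0.176] [300. 263.] [293. 175.]
0.8 [0.535 0.049 0.185] [300. 283.] [290. 146.]
0.9 [0.531 0.048 0.189] [301. 296.] [288. 131.]
1 [0.526 0.048 0.192] [302. 310.] [285. 116.]
1.1 [0.521 0.047 0.195] [303. 325.] [283. 102.]
1.2 [0.515 0.046 0.198] [305. 342.] [280.  87.]
panel top outer via top z.11 [array([0.693, 0.203, 0.11 ]), array([0.424, 0.179, 0.11 ])]
rail foot via top z.06 [array([0.694, 0.192, 0.06 ]), array([0.711, 0.044, 0.06 ])]
panel top scene z.11 [array([0.432, 0.185, 0.11 ]), array([0.694, 0.203, 0.11 ])]
rail top near edge far edge scene z.097 [array([ 0.709, -0.067,  0.097]), array([0.691, 0.197, 0.097]), array([ 0.72 , -0.068,  0.097]), array([0.7  , 0.195, 0.097])]
socket top [0.462 0.156 0.126] [0.459 0.16  0.126]
```

Request:
drive_tool(moves="0.025 -0.04 0 2 1;0.025 -0.04 0 2 1;0.025 -0.04 0 2 1;0.025 -0.04 0 2 1;0.025 -0.04 0 2 1;0.028 -0.04 0 2 1;0.028 -0.04 0 2 1;0.028 -0.04 0 2 1;0.028 -0.04 0 2 1;0.028 -0.04 0 2 1;0.028 -0.04 0 0 1;0.028 -0.04 0 0 1;0.028 -0.04 0 0 1;0.023 -0.04 0 0 1;0 0 0 0 1;0 0 0 0 1", newtons=20)

```text
time: 2.7
ee_pos: [0.5202, 0.0476, 0.2335]
eef_rot: [-0.039, 0.706, 0.039, 0.706]
ft_force: [0.3, 1.2, -0.1]
width: 0.0002
```

Request:
drive_tool(moves="0.002 0 -0.02 0 1;0 0 -0.015 0 1;0 0 -0.01 0 1;0 0 -0.008 0 1;0 0 -0.008 0 1;0 0 -0.006 0 1;0 0 -0.004 0 1;0 0 0 0 1")

```text
time: 3.7
ee_pos: [0.5223, 0.0471, 0.1623]
eef_rot: [-0.039, 0.706, 0.039, 0.706]
ft_force: [-0.5, 0.3, -0.1]
width: 0.0007
```

```bash
python3 - <<'E'
from h import *
crop("scene",240,140,390,270,5,"p1.png");print(r.read_state()["ft_force"])
E
```

```text
[ 0.2542445  -0.12669717  0.91253779]
```

View pics/p1.png

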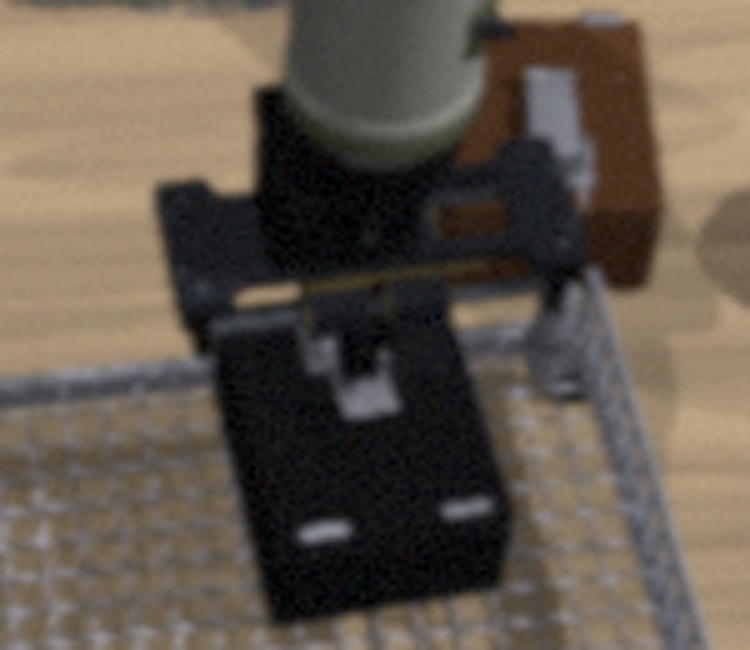

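The fingers are on the lever, which is nearly flat, with its end at (370,400) in this crop. I'll press it home gently.

Request:
drive_tool(moves="0 0 -0.003 0 1;0 0 -0.002 0 1;0 0 -0.002 0 1;0 0 0 0 1")

```text
time: 4.25
ee_pos: [0.5223, 0.0471, 0.1554]
eef_rot: [-0.039, 0.706, 0.039, 0.706]
ft_force: [0.2, -0.5, -0.4]
width: 0.0004
```

Request:
drive_tool(moves="0 0 -0.001 0 1;0 0 -0.001 0 1;0 0 0 0 1")

```text
time: 4.62
ee_pos: [0.5224, 0.0471, 0.1546]
eef_rot: [-0.038, 0.706, 0.039, 0.706]
ft_force: [-6.1, -1.0, 13.3]
width: 0.0008
```

Request:
drive_tool(moves="0 0 0.03 0 1;0 0 0.03 0 1;-0.02 0 0.02 -0.5 0.31;-0.04 -0.005 0 -0.5 0.31;-0.04 -0.005 0 -0.5 0.31;-0.015 -0.004 0 0 0.31;0 0 0 0 0.31;0 0 0 0 0.31")

```text
time: 5.62
ee_pos: [0.408, 0.0333, 0.2337]
eef_rot: [-0.029, 0.706, 0.029, 0.707]
ft_force: [0.4, 0.0, -0.6]
width: 0.0524
```

```bash
python3 - <<'E'
from h import *
from scipy.spatial.transform import Rotation as R
s=r.read_state();m=R.from_quat(s["eef_rot"]).as_matrix();print(np.degrees(np.arctan2(m[1,1],m[0,1])),s["ee_pos"],s["width"])
crop("top",170,120,330,300,3.3,"p2t.png")
crop("scene",240,110,390,270,3.7,"p2.png")
E
```

```text
94.7586689782863 [0.40797472 0.03325472 0.23367563] 0.052438988838246554
```

View pics/p2.png

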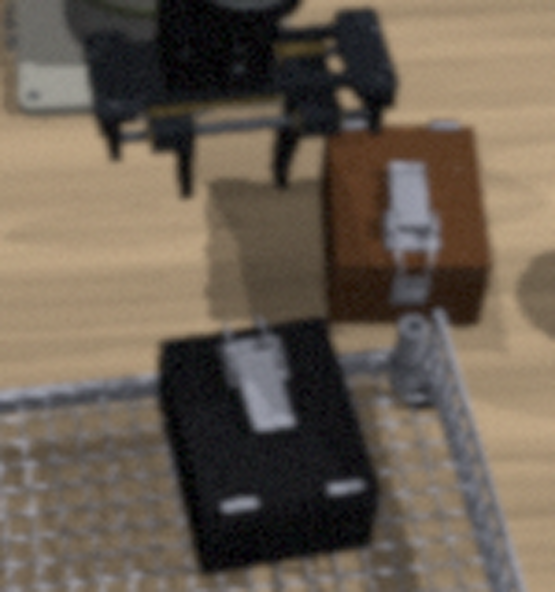

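View pics/p2t.png

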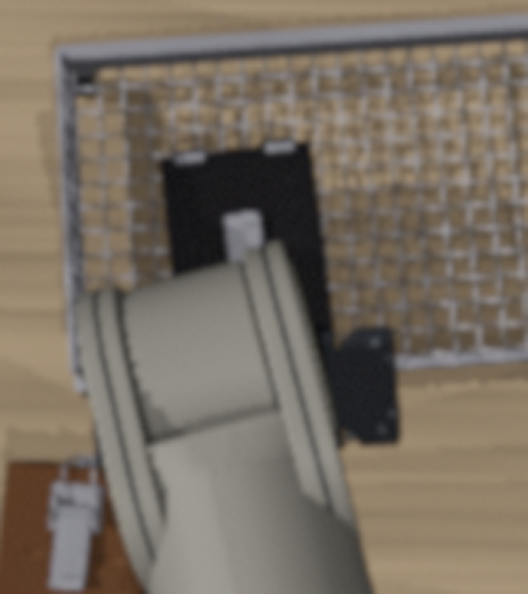

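Request:
drive_tool(moves="0 0 -0.03 0 0.31;0 0 -0.04 0 0.31;0 0 -0.04 0 0.31;0 0 -0.022 0 0.31;0 0 0 0 0.31;0.012 0.001 0 0 0.31;0.012 0.001 0 0 0.31;0.008 0.0007 0 0 0.31;0.005 0.0004 0 0 0.31;0.005 0.0004 0 0 0.31;0.005 0.0004 0 0 0.31;0.005 0.0004 0 0 0.31;0.005 0.0004 0 0 0.31")

```text
time: 7.35
ee_pos: [0.4645, 0.0378, 0.1015]
eef_rot: [-0.029, 0.707, 0.029, 0.706]
ft_force: [-3.8, 0.1, 1.0]
width: 0.06
```

Request:
drive_tool(moves="0.006 0.0005 0 0 0.31;0.006 0.0005 0 0 0.31;0.006 0.0005 0 0 0.31;0.006 0.0005 0 0 0.31;0.006 0.0005 0 0 0.31;0.006 0.0005 0 0 0.31;0.006 0.0005 0 0 0.31;0.006 0.0005 0 0 0.31;0.006 0.0005 0 0 0.31")

```text
time: 8.48
ee_pos: [0.5188, 0.0424, 0.1016]
eef_rot: [-0.029, 0.707, 0.029, 0.706]
ft_force: [-2.2, -0.1, -1.2]
width: 0.0603
```

```bash
python3 - <<'E'
from ov import *
overlay(None,[.582,-.031,.082],'o2')
E
```

```text
(no output)
```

View pics/o2_scene.png

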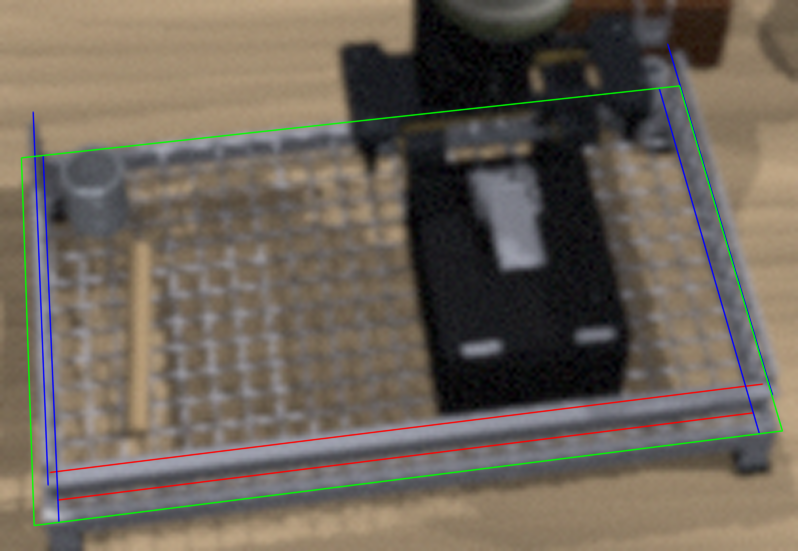

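Request:
drive_tool(moves="0.005 0.0004 0 0 0.31;0.005 0.0004 0 0 0.31;0.004 0.0003 0 0 0.31;0.003 0.0003 0 0 0.31;0 0 0 0 0.31")

```text
time: 9.2
ee_pos: [0.536, 0.0438, 0.1016]
eef_rot: [-0.029, 0.706, 0.029, 0.707]
ft_force: [-0.5, 0.2, -1.1]
width: 0.0599
```

Request:
drive_tool(moves="0.003 0.0002 0 0 0.31;0.002 0.0002 0 0 0.31;0 0 0 0 0.31")

```text
time: 9.57
ee_pos: [0.538, 0.0439, 0.1011]
eef_rot: [-0.029, 0.709, 0.029, 0.704]
ft_force: [-15.6, -0.9, 10.6]
width: 0.0599
```

Request:
drive_tool(moves="-0.01 -0.001 0 0 0.31;-0.02 -0.002 0 0 0.31;0 0 0.04 0 0.31;0 0 0.05 0 0.31;0 0 0.04 0 0.31;0 -0.02 0 -5 0.31;0 0 0 0 0.31")

```text
time: 10.45
ee_pos: [0.5108, 0.02, 0.232]
eef_rot: [0.002, 0.706, -0.002, 0.708]
ft_force: [0.5, 0.4, -0.5]
width: 0.0601
```

```bash
python3 - <<'E'
from h import *
s=r.read_state();print(s["joint_positions"].round(2) if hasattr(s["joint_positions"],'round') else s["joint_positions"])
E
```

```text
[-0.66  0.07  0.56  1.79 -0.04  1.29  1.48]
```

Request:
drive_tool(moves="0.012 -0.0067 0 -8.5 0.31;0.012 -0.0067 0 -8.5 0.31;0.012 -0.0067 0 -8.5 0.31;0.012 -0.0067 0 -8.5 0.31;0.012 -0.0067 0 -8.5 0.31;0.012 -0.0067 0 -8.5 0.31;0.012 -0.0067 0 -8.5 0.31;0.012 -0.0067 0 -8.5 0.31;0.012 -0.0067 0 -8.5 0.31;0.012 -0.0067 0 -8.5 0.31;0 0 0 0 0.31;0 0 0 0 0.31")

```text
time: 11.95
ee_pos: [0.6301, -0.0452, 0.231]
eef_rot: [0.478, 0.522, -0.478, 0.521]
ft_force: [0.0, 0.5, 0.3]
width: 0.0596
```

```bash
python3 - <<'E'
from ov import *
from scipy.spatial.transform import Rotation as R
s=r.read_state();m=R.from_quat(s["eef_rot"]).as_matrix();print(np.degrees(np.arctan2(m[1,1],m[0,1])),s["ee_pos"],s["width"])
overlay([.579+.0498-.0067,-.031+.0041+.082,.082],[.579,-.031,.082],'o3')
E
```

```text
5.010858296276181 [ 0.63005323 -0.04520681  0.2310423 ] 0.05964436247702308
```

View pics/o3_scene.png

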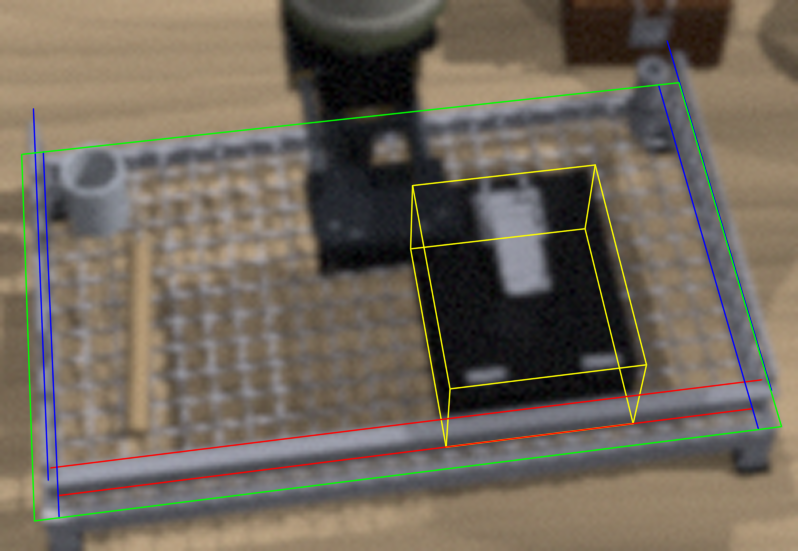

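View pics/o3_top.png

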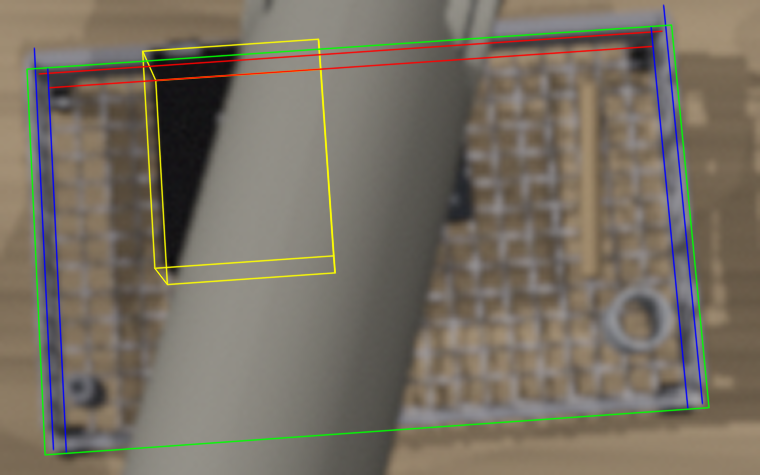

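Request:
drive_tool(moves="0 0 -0.03 0 0.31;0 0 -0.04 0 0.31;0 0 -0.04 0 0.31;0 0 -0.02 0 0.31;0 0 0 0 0.31;-0.001 0.012 0 0 0.31;-0.001 0.012 0 0 0.31;-0.0004 0.005 0 0 0.31;-0.0004 0.005 0 0 0.31;-0.0004 0.005 0 0 0.31;-0.0004 0.005 0 0 0.31;-0.0004 0.005 0 0 0.31")

```text
time: 13.55
ee_pos: [0.6264, 0.0032, 0.1016]
eef_rot: [0.479, 0.52, -0.479, 0.52]
ft_force: [-0.2, -4.5, 3.0]
width: 0.0602
```

Request:
drive_tool(moves="-0.0005 0.006 0 0 0.31;-0.0005 0.006 0 0 0.31;-0.0005 0.006 0 0 0.31;-0.0005 0.006 0 0 0.31;-0.0005 0.006 0 0 0.31;-0.0005 0.006 0 0 0.31;-0.0005 0.006 0 0 0.31;-0.0005 0.006 0 0 0.31")

```text
time: 14.55
ee_pos: [0.6224, 0.0516, 0.1016]
eef_rot: [0.479, 0.52, -0.479, 0.52]
ft_force: [-0.2, -5.1, 3.5]
width: 0.0598
```

```bash
python3 - <<'E'
from ov import *
overlay(None,[.579,-.031,.082],'o4')
E
```

```text
(no output)
```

View pics/o4_scene.png

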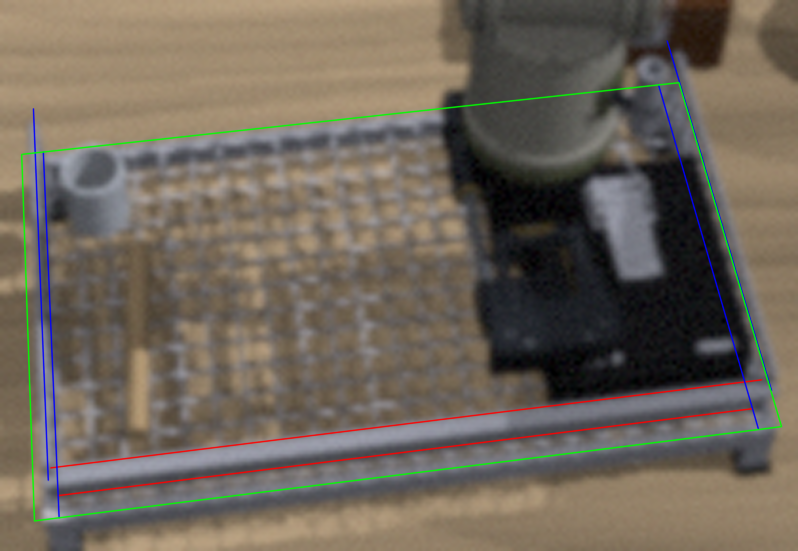

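Request:
drive_tool(moves="-0.0003 0.004 0 0 0.31;-0.0003 0.004 0 0 0.31;-0.0002 0.002 0 0 0.31;0 0 0 0 0.31")

```text
time: 15.15
ee_pos: [0.6214, 0.0618, 0.1014]
eef_rot: [0.479, 0.521, -0.479, 0.52]
ft_force: [-0.5, 0.4, -0.1]
width: 0.0598
```

Request:
drive_tool(moves="-0.0001 0.002 0 0 0.31;-0.0001 0.002 0 0 0.31;0 0 0 0 0.31")

```text
time: 15.52
ee_pos: [0.6211, 0.0638, 0.1014]
eef_rot: [0.479, 0.52, -0.48, 0.52]
ft_force: [-0.5, -6.2, -0.1]
width: 0.06
```

Request:
drive_tool(moves="0 0.002 0 0 0.31;0 0.001 0 0 0.31;0 0 0 0 0.31")

```text
time: 15.9
ee_pos: [0.6211, 0.0639, 0.1014]
eef_rot: [0.478, 0.519, -0.481, 0.521]
ft_force: [-2.1, -12.9, -1.1]
width: 0.06
```

Request:
drive_tool(moves="0 -0.01 0 0 0.31;0.001 -0.02 0 0 0.31;0 0 0.05 0 0.31;0 0 0.05 0 0.31;0 -0.04 0.03 0 0.31;0 -0.05 0 0 0.31;-0.04 -0.05 0 8.5 0.31;-0.04 -0.05 0 8.5 0.31;-0.03 -0.05 0 8.5 0.31;0 -0.05 0 8.5 0.31;0 -0.03 0 8.5 0.31;0 0 0 8.5 0.31;0 0 0 0 0.31")

```text
time: 17.52
ee_pos: [0.5139, -0.2803, 0.2317]
eef_rot: [0.209, 0.675, -0.209, 0.676]
ft_force: [-0.0, 0.2, -0.3]
width: 0.06
```

```bash
python3 - <<'E'
from ov import *
s=[.579,-.031,.082]
overlay(T(s,(.05,.16,0))[0][:2].tolist()+[.082],s,'o5',5,((180,120,280,245),(270,195,390,310)))
print(r.read_state()["ee_pos"],T(s,(.05,.16,0)))
crop("top",180,120,280,245,4.7,"o5n.png")
E
```

```text
[ 0.51428449 -0.27944473  0.23164013] [[0.61572669 0.13255779 0.        ]]
```

View pics/o5_scene.png

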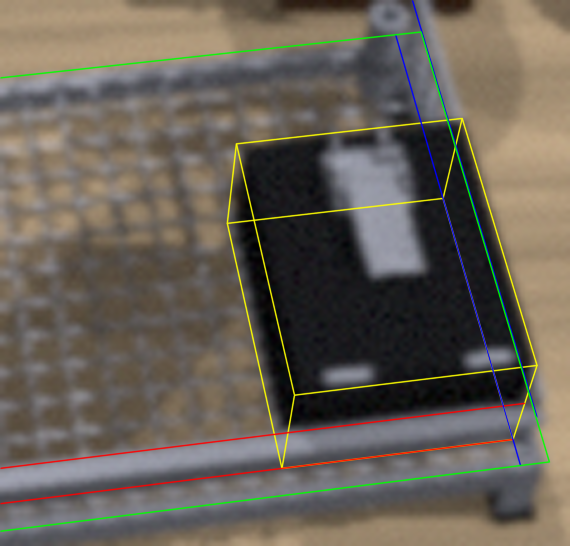

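View pics/o5_top.png

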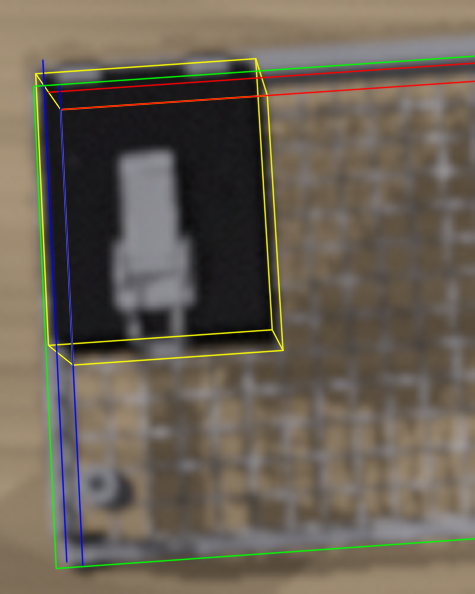

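View pics/o5n.png

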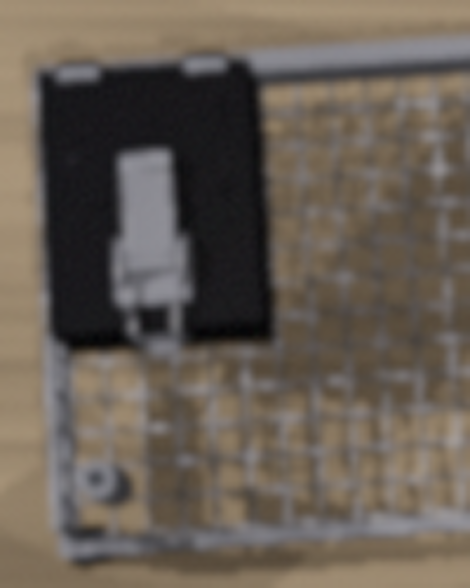

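```bash
python3 - <<'E'
from ov import *
t=cams.camera("top")
g=cv2.resize(t["color"],None,fx=4,fy=4,interpolation=cv2.INTER_CUBIC).max(2)
m=(g<62).astype(np.uint8);m[:, :180*4]=0;m[:,245*4:]=0;m[:125*4]=0;m[200*4:]=0
m=cv2.morphologyEx(m,cv2.MORPH_CLOSE,np.ones((61,61)));m=cv2.morphologyEx(m,cv2.MORPH_OPEN,np.ones((25,25)))
cn=max(cv2.findContours(m,0,2)[0],key=cv2.contourArea)
P=[ray(t,u/4-.375,v/4-.375,.134)[:2] for u,v in cn[:,0]]
rc=cv2.minAreaRect((np.array(P)*1000).astype(np.float32));print(rc)
print(np.array([ray(t,u/4-.375,v/4-.375,.134)[:2] for u,v in cv2.approxPolyDP(cn,12,True)[:,0]]).round(4))
# rail inner-top edge direction: contact line from top picks
im=cv2.resize(t["color"][:,:,::-1],None,fx=4,fy=4,interpolation=cv2.INTER_CUBIC);cv2.drawContours(im,[cn],-1,(0,255,255),1);cv2.imwrite("pics/cn.png",im[480:900,700:1400])
E
```

```text
((610.5892944335938, 129.09861755371094), (158.25396728515625, 122.09563446044922), 4.642369270324707)
[[0.6904 0.0823]
 [0.6838 0.194 ]
 [0.5419 0.1838]
 [0.5317 0.1746]
 [0.5387 0.0642]]
```

View pics/cn.png

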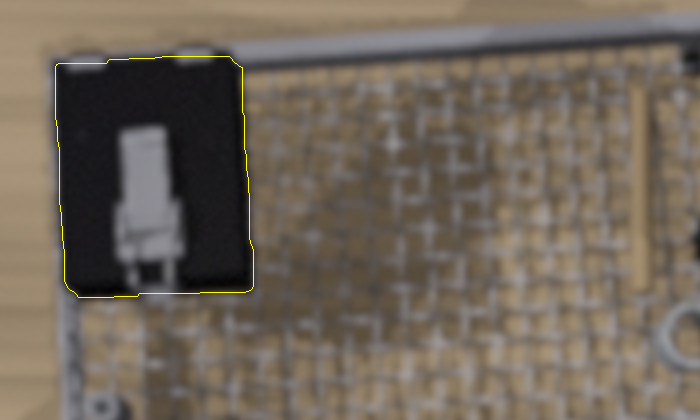

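Request:
drive_tool(moves="-0.001 0.04 0 6.4 0.5;-0.001 0.04 0 6.4 0.5;-0.001 0.04 0 6.4 0.5;-0.001 0.04 0 6.4 0.5;-0.001 0.04 0 6.4 0.5;-0.001 0.04 0 6.4 0.5;-0.001 0.04 0 0 0.5;-0.001 0.04 0 0 0.5;-0.001 0.04 0 0 0.5;-0.001 0.042 0 0 0.5;0 0 0 0 0.5;0 0 0 0 0.5")

```text
time: 19.23
ee_pos: [0.5043, 0.1221, 0.2316]
eef_rot: [-0.025, 0.707, 0.025, 0.707]
ft_force: [0.5, -0.0, 0.5]
width: 0.0433
```

```bash
python3 - <<'E'
from h import *
from scipy.spatial.transform import Rotation as R
s=r.read_state();m=R.from_quat(s["eef_rot"]).as_matrix();print(np.degrees(np.arctan2(m[1,1],m[0,1])),s["ee_pos"],s["width"],np.round(s["joint_positions"],2))
E
```

```text
94.11746650405205 [0.50431699 0.12212239 0.23158145] 0.04330686142936488 [-0.72  0.09  0.42  1.76 -0.04  1.3   1.35]
```

Request:
drive_tool(moves="0 0 -0.03 0.5 0.5;0 0 -0.04 0 0.5;0 0 -0.04 0 0.5;0 0 -0.02 0 0.5;0 0 0 0 0.5;0.008 0.0006 0 0 0.5;0.006 0.0005 0 0 0.5;0.005 0.0004 0 0 0.5;0 0 0 0 0.5")

```text
time: 20.35
ee_pos: [0.5239, 0.124, 0.1018]
eef_rot: [-0.029, 0.706, 0.029, 0.707]
ft_force: [-0.6, 0.1, -0.1]
width: 0.0433
```

Request:
drive_tool(moves="0.003 0.0002 0 0 0.5;0.002 0.0002 0 0 0.5;0.002 0.0002 0 0 0.5;0 0 0 0 0.5")

```text
time: 20.85
ee_pos: [0.5304, 0.1246, 0.1015]
eef_rot: [-0.029, 0.707, 0.029, 0.706]
ft_force: [0.4, -0.2, -0.5]
width: 0.0435
```

Request:
drive_tool(moves="0.001 0.0001 0 0 0.5;0.001 0.0001 0 0 0.5;0 0 0 0 0.5")

```text
time: 21.22
ee_pos: [0.5315, 0.1247, 0.1014]
eef_rot: [-0.029, 0.707, 0.029, 0.706]
ft_force: [-5.8, -0.6, 5.0]
width: 0.0437
```

Request:
drive_tool(moves="0.002 0.0001 0 0 0.5;0.001 0 0 0 0.5;0 0 0 0 0.5")

```text
time: 21.6
ee_pos: [0.5315, 0.1248, 0.101]
eef_rot: [-0.029, 0.71, 0.029, 0.703]
ft_force: [-22.5, -3.8, 15.6]
width: 0.0436
```

The bin is blocked hard by the rail: the force rises and there is no travel. I'll back off and clear the hand.

Request:
drive_tool(moves="-0.006 -0.0005 0 0 0.5;-0.012 -0.001 0 0 0.5;-0.006 0 0 0 0.5;0 0 0.04 0 0.5;0 0 0.05 0 0.5;0 0 0.05 0 0.5;0 -0.05 0 0 0.5;0 -0.06 0 0 0.5;0 -0.06 0 0 0.5;0 -0.06 0 0 0.5;0 -0.06 0 0 0.5;0 -0.06 0 0 0.5;0 -0.05 0 0 0.5;0 0 0 0 0.5")

```text
time: 23.35
ee_pos: [0.5096, -0.2811, 0.2416]
eef_rot: [-0.027, 0.707, 0.026, 0.706]
ft_force: [0.4, 0.7, -1.1]
width: 0.0432
```

```bash
python3 - <<'E'
from h import *
crop("top",175,115,385,250,3.6,"f_t.png");crop("scene",180,180,390,325,3.6,"f_s.png")
import cv2
E
```

```text
(no output)
```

View pics/f_t.png

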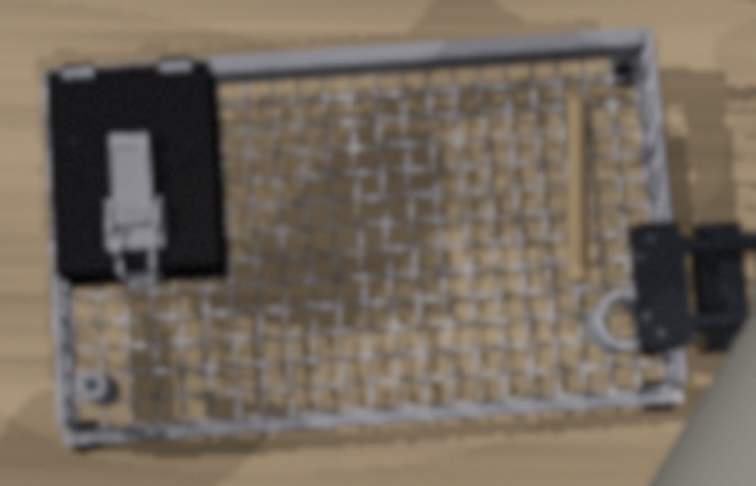

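View pics/f_s.png

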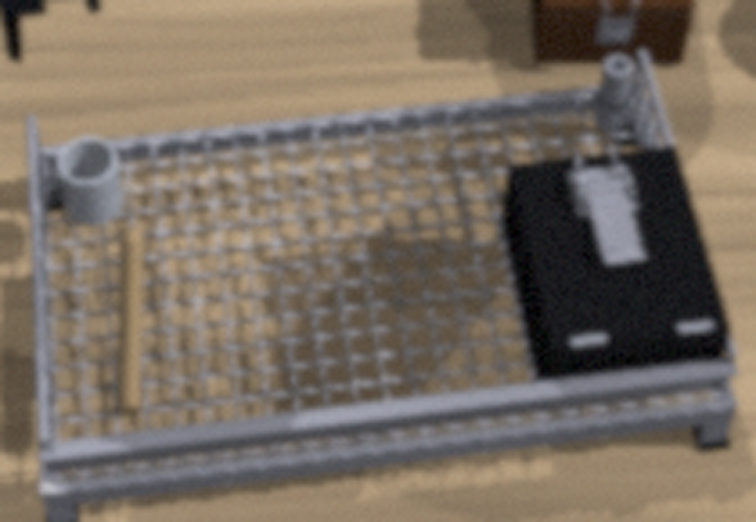

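The bin sits flush in the rear left corner (top crop 50–225, 65–280). The lever lies flat, with its end at (130,135). The socket, dowel and coupler are where they were. I'm handing in.

```bash
python3 -c "
from bench import ticket
print(ticket.close_job())"
```

```text
the job is handed in; nothing more can be done
None
```

The black bin is in the rear left corner of the shelf with its latch lever pressed flat. I handed the job in at about 23.5 s of the 67 s allowed. No verdict was reported.

**What I did:**
- **Latch:** I pressed the lever down with closed fingers until it resisted at about 13 N, with the fingertips at the height of a flat lever (0.144 m).
- **Bin:** I pushed it with two fingers back to the rail, then from its right side to the left panel. A final push from the front met 22 N with no movement, so it is against the rail. Then I took the hand away.

**Last checks:**
- **Squareness:** before the final push, an outline fit from the top camera put the bin's yaw at 4.6°, against about 4.7° for the shelf.
- **Bin position:** the side push stopped dead at about 13 N against the left panel. The last pictures show the bin flush in the corner and the lever flat.
- **Bystanders:** the socket, dowel and coupler look unmoved in the pictures. I did not re-check the jar, tape, tray and scraper; the hand stayed well away from the tray and scraper. At the start it passed over the jar's side of the bench at about 0.22 m, above the jar's 0.095 m.

**Disagreements:** the dark blob's outline centre came out about 5 mm nearer the robot and 3 mm further right than the contact-based position. The two cameras differed by a few mm on the shelf's position. I relied on the contact forces over these.

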